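# Draw a dish tray out of its cabinet with the tray hook until it catches

### The arm

A 6-joint arm with a two-finger parallel gripper is mounted at the origin on a cart in front of the work surface, level with it; the furniture and walls round the work are solid. World frame = base frame: x ahead of the robot, y to its left, z up, the work surface at z = 0. Lengths are in mm, angles in rad, forces in N, time in s.
With the tool pointing down it reaches from about 300 to 775 mm from the base axis. Payload 14.6 kg.
Tool frame: the origin (TCP) lies at the very end of the fingers, on their centre line; the grasp point (between the pads) lies 19 mm behind it; z points along the fingers, y is the line along which they close (so a half turn about z gives the same grasp; the last joint's range is limited). The gripper opens to 94 mm and grips with 3 to 60 N. Pads are 16 mm wide; open, the fingers measure 119 mm over their backs; the gripper's body (75 mm by 177 mm) begins 78 mm behind the grasp point.
Start: joints at [-1.222, 0.3, 1.521, -0, 1.321, -0.067], TCP at [222.149, -503.129, 205.446] pointing down, gripper open.
Joint ranges: [-3.03, 3.03], [-0.79, 2.21], [0.23, 2.52], [-1.04, 4.18], [0, 3.07], [-2.55, 2.55]. Speed limits (rad/s): [2.22, 2.22, 2.57, 3.14, 3.14, 3.14].

### API

Orientations are given as [roll, pitch, yaw] about the fixed x, y, z axes, in that order (R = Rz(yaw) Ry(pitch) Rx(roll)).
In Python, from cell import manip, eyes, ticket gives the robot as it stands. The module is installed in compiled form; this text tells all that it offers.
- The arm moves only by the tool arm_command, never from a script. Its argument "plan" is a list of rows, each a list of 5 numbers: the opening, from -1 (shut) to 1 (fully open), then the shift along the tool's x, y, z in m, then the turn about the tool's z in rad. In form: [[jaw, dx, dy, dz, roll], ...]. A call has 1 to 20 rows; each row shifts and turns the commanded pose from where the row before left it, along the tool's axes as they then stand; what a row does not reach is not made up. A row lasts 1/8 s, in which the tool goes at most 62.5 mm and 10.7 degrees, less where a joint would pass 70% of its speed; a pose out of reach is approached as far as the arm can. A call is refused whole if a number of a shift passes 0.0625 or a number of a turn 0.188, either way. A call with a gripper value outside its range is refused whole. The fingers move at their own pace and stop on an object; "newtons" is the grip in N (left out, the last holds). Time passes only in rows, so rows that do not move let the fingers close. It gives the time, the measured TCP pose, the force, the opening and the grip force at its end, in the units of the state.
- manip.read_state(): the state, without advancing time (a new reading comes with each control period).
- eyes.camera(name): name is "scene" or "top" or "wrist"; returns a dict with "img" (480x640x3 uint8, blue, green, red), "z_map" (480x640 float32, mm along the optical axis (not along the pixel's ray), 0 where there is no reading), "fx", "fy", "cx", "cy" (pixels), "dist" ([k1, k2, p1, p2, k3] as OpenCV has them; the pictures are not rectified), "eye" and "orientation" of the camera in the world. Camera axes: x right, y down, z forward; pixel columns grow to the right and rows downward; lengths in mm; the calibration is good to about 2 mm. A picture is of the moment at which its call begins.
- ticket.sign_off(): hands the job in; it is judged then, once.
The state is a dict: "clock": time; "joints": joint angles; "qd": joint speeds; "effort": joint torques, N m; "eef_pos": TCP position; "eef_rot": TCP orientation; "wrist_force": force on the tool from outside, world axes, zero at the start; "moment": the same for the moment, N m; "finger_gap": finger opening in mm; "finger_force": force on a finger pad.
Only numpy, scipy, OpenCV 4.12 (cv2) and the standard library are available. Lean on these libraries where they do the work, as an engineer would, in place of code of your own. Each camera call takes 0.05 s, during which the arm holds its last target. There are 200 camera calls.

### The job

Take the blue-handled tray hook, catch it in the finger hole of the middle tray of the small white three-tray cabinet and draw the tray out gently until its spring catch clicks in and holds it open (it slides shut by itself if it has not caught). Do not wrench on the tray or touch it with the gripper, leave the dish lying in it and the other things on the bench alone, then unhook and lay the hook down on the bench as it lay before, standing on the underside of its handle, clear of the tray.

Things in the scene. Friction and masses are not known exactly. Their poses are not given: they have to be found in the camera images.
- hook: Tray hook, 0.13 kg. Blue handle 100 x 20 x 30 mm (long, wide, high), origin at the centre of its underside, x along it to the tip, z up. From its front end (x = 50 mm) a 6 mm steel shank, centre line at z = 20 mm, runs to x = 107 mm and turns straight down. Grip it across the handle, about x = 25 mm, with 40 N or more.
- hook_tip (a point): lowest point of the hook's turned-down 6 mm tip, at (107, 0, 8) mm in the hook's frame, 9 mm below the underside of the shank; tip and shank together are 15 mm high (z = 8 to 23 mm in the hook's frame) and 6 mm wide
- cabinet: White cabinet fixed on the bench, 170 deep x 130 wide x 172 mm high, three aluminium tray fronts one above the other, a timer on its top. Origin at the centre of its underside; x from its front face (x = -85 mm) straight in, y to its left as the robot sees it, z up. Trays open towards -x; the top and bottom ones are locked.
- tray: Middle tray, 0.35 kg. Origin at the centre of its finger hole, on the front face; axes as the cabinet's. Shut, it lies at (-85, 0, 88) mm in the cabinet's frame. Front plate 112 wide, 44 high, 5 mm thick; hole round, right through, 24 mm diameter. A spring closes it with 1 to 2 N. Over 20 N between hook and tray is wrenching.
- hole_rim (a point): lowest point of the finger hole's rim, on the front face, 12 mm below the tray's origin. Behind the plate the tray's floor lies 11 mm below this point and a low cross rib starts 21 mm behind the front face: room for the hook's tip
- catch_slot (a point): middle of the slot with the black clamp screw on the cabinet's left side. The catch is set by hand: it holds the tray 80 to 106 mm out. From 11 mm before that the pull rises within 2 mm from 3 N to 8 to 13 N, falls away over the next 6 mm, and the tray then runs on by itself and is caught. Let go sooner it runs shut. A hard stop follows 2.5 mm on.
- petri_dish_1: Round culture dish with pink contents, 62 mm diameter, 15 mm high, lying in the well of the middle tray with its centre 55 mm behind the front face of the tray; origin at the centre of its underside.
- chip_tray: bystander: flat black and clear slide tray, 110 x 48 x 12 mm, loose on the bench; origin at the centre of its underside
- tweezers: bystander: steel tweezers, 126 x 12 x 9 mm, loose on the bench; origin at the centre of the underside
- beaker: bystander: glass beaker, 66 mm diameter, 62 mm high, standing loose on the bench; origin at the centre of its underside
- analyser: White bench analyser with a tilted screen, fixed, 226 deep x 169 wide x 222 mm high, standing between the hook and the cabinet; origin at the centre of its underside. Carry the hook over it or round its front.
Mind the look-alikes: they are no part of the job. There is more than one size of the hook; the one meant has the size given above.

How it is judged (in metres and radians):
On the way, in this order (a step that is already met when the one before it is completed fails the run):
1. the hook draws the tray out: tray at least 30 mm out with the hook pulling on it (x of tray in the frame of cabinet below -0.115 m and contact force between hook and tray above 0.5 N), for 0.1 s.
2. the tray stays out, caught, with the hook free of it (x of tray in the frame of cabinet below -0.157 m and contact force between hook and tray below 0.1 N and horizontal distance between hook_tip and tray above 0.03 m and linear speed of tray below 0.01 m/s), for 0.3 s.
At the end, for the whole second after the job is handed in: Middle tray at rest at least 72 mm out, held by its catch; dish flat in its well, within 10 mm of its place in the tray; hook at rest on the underside of its handle on the bench (height within 6 mm, tilt under 0.12 rad), its tip over 50 mm and its handle's centre over 80 mm from the finger hole (x of tray in the frame of cabinet below -0.157 m and linear speed of tray below 0.005 m/s and horizontal distance between petri_dish_1 and tray below 0.065 m and z of petri_dish_1 in the frame of tray between -0.028 and -0.018 m and height (world z) of hook between -0.006 and 0.006 m and angle between hook's own z axis and vertical below 0.12 rad and linear speed of hook below 0.01 m/s and horizontal distance between hook_tip and tray above 0.05 m and horizontal distance between hook and tray above 0.08 m); the robot touches nothing.
It fails at once if more than 20 N between hook and tray (contact force between hook and tray above 20 N).
It fails at once if the robot touches the tray itself (contact force between any of the fingers, the arm and tray above 0.5 N).
It fails at once if the slide tray, tweezers or beaker on the bench moved by more than 20 mm (distance of any of chip_tray, tweezers, beaker from where it was at the start of the episode above 0.02 m).
It also fails if it takes over 69 s, if anything falls off the work surface, if the arm or the gripper's body presses on something with over 40 N, if the wrist force passes 120 N, or if a joint passes its speed limit or range.

## Working session

There is one attempt and no reset: what is moved stays moved. The work goes in short steps, Python scripts to look and compute and a tool call to move; the robot and the scene stay as the last step left them, time stands still between calls to the robot, and variables do not carry over. Pictures are saved under pics/ and viewed, at most 10 in all, crops included, and the job is handed in when it is done.

Besides the shell and the picture viewer there is one more tool, called after "Emit:" by a JSON object that holds its "fn" and its "kwargs", one argument or row to a line. arm_command: Moves the arm, as the interface text tells. Its arguments: {"type":"object","properties":{"plan":{"type":"array"},"newtons":{"type":"number"}},"required":["plan"]}

```bash
mkdir -p pics
cat > h.py <<'E'
import numpy as np, cv2
from scipy.spatial.transform import Rotation as R
from cell import manip, eyes, ticket
def cam(n,save=None):
    c=eyes.camera(n)
    if save: cv2.imwrite('pics/'+save,c['img'])
    c['K']=np.array([[c['fx'],0,c['cx']],[0,c['fy'],c['cy']],[0,0,1.]])
    o=np.array(c['orientation'],float)
    c['R']=o if o.shape==(3,3) else R.from_euler('xyz',o).as_matrix()
    c['d']=np.array(c['dist'],float); return c
def rays(c,uv):
    p=cv2.undistortPoints(np.array(uv,float).reshape(-1,1,2),c['K'],c['d'])[:,0]
    return np.c_[p,np.ones(len(p))]
def plane(c,uv,z):
    r=rays(c,uv)@c['R'].T; e=np.array(c['eye'],float)
    return e+r*((z-e[2])/r[:,2])[:,None]
def depth(c,uv):
    uv=np.array(uv).reshape(-1,2).astype(int)
    z=c['z_map'][uv[:,1],uv[:,0]]
    return np.array(c['eye'])+(rays(c,uv)*z[:,None])@c['R'].T
E
python3 - <<'E'
from h import *
for n in ('scene','top'):
    c=cam(n,n+'0.png'); print(n,c['eye'],c['orientation'],c['fx'],c['dist'])
s=manip.read_state(); print(s)
E
```

```text
scene [-166.68335311  534.42189732  784.87007459] [-2.24030111  0.00367602 -2.19614148] 470.90743632363996 [-0.10850112  0.          0.          0.          0.        ]
top [ 454.8397419    -6.57976686 1308.27191416] [-3.05495855  0.02195502 -1.59883876] 437.8248310664284 [-0.07729201  0.          0.          0.          0.        ]
{'clock': 0.1, 'joints': array([-1.22162628e+00,  3.00388478e-01,  1.52149146e+00, -1.91428009e-05,
        1.32068175e+00, -6.66141010e-02]), 'qd': array([-0.0007659 , -0.00012237, -0.00193664,  0.00154359, -0.00029655,
       -0.00159587]), 'effort': array([ 2.56420535e-03, -5.32637322e+01, -3.53282440e+01,  7.10325851e-02,
        2.34393182e-02, -5.45431783e-05]), 'eef_pos': array([ 222.05940847, -502.93952425,  204.96955944]), 'eef_rot': array([-3.14062453e+00, -4.60021876e-05,  4.15788874e-01]), 'wrist_force': array([ 0.37532748, -0.68922699,  0.30533899]), 'moment': array([ 0.0209949 , -0.04656906, -0.01207276]), 'finger_force': 0.0, 'finger_gap': 93.5614659895209}
```

View pics/scene0.png

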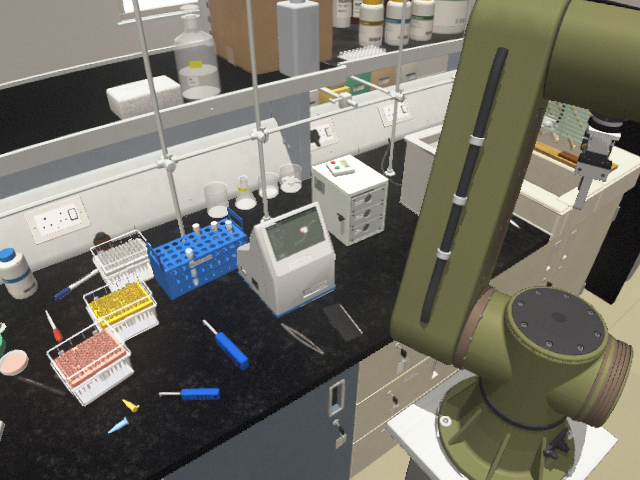

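View pics/top0.png

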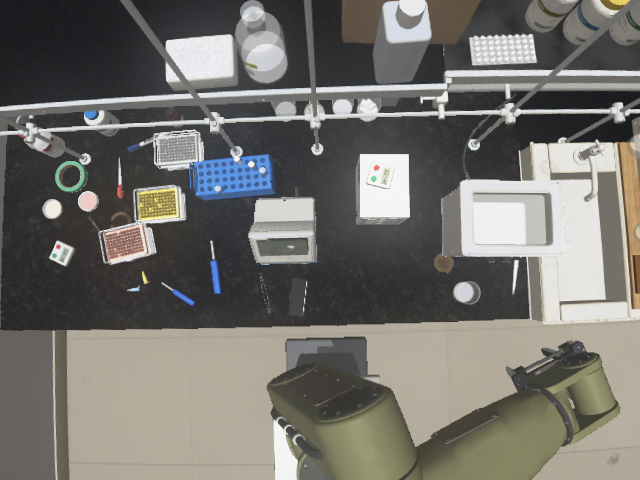

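The top view shows two blue-handled hooks, at (214,267) and (178,292). The cabinet top is at (383,188), the analyser at (283,230), the slide tray at (298,297), the tweezers at (264,293) and the beaker at (466,292).

Run:
```python
from h import *
c=cam('top')
hsv=cv2.cvtColor(c['img'],cv2.COLOR_BGR2HSV)
m=cv2.inRange(hsv,(100,120,90),(125,255,255)); 
n,l,st,ce=cv2.connectedComponentsWithStats(m)
for i in range(1,n):
    if st[i,4]>60 and ce[i][1]>200:
        pts=np.argwhere(l==i)[:,::-1]
        w=plane(c,pts,30)[:,:2].astype(np.float32); r=cv2.minAreaRect(w)
        print('blue',ce[i],st[i,4],r, depth(c,[ce[i]]))
# cabinet top
P=np.argwhere(np.ones((480,640)))[:,::-1]; W=depth(c,P)
# everything at the cabinet's top height inside its picture region
sel=(abs(W[:,2]-172)<8)&(P[:,0]>340)&(P[:,0]<425)&(P[:,1]>140)&(P[:,1]<235)&(c['z_map'].ravel()>0)
msk=np.zeros((480,640),np.uint8); msk.ravel()[sel]=255
msk=cv2.morphologyEx(msk,cv2.MORPH_CLOSE,np.ones((9,9)))
pts=np.argwhere(msk)[:,::-1]
print('cab',cv2.minAreaRect(plane(c,pts,172)[:,:2].astype(np.float32)),np.median(W[sel,2]),len(pts))
b=np.array([[214,240],[211,241],[162,283],[190,303],[298,297],[264,293],[250,235],[316,235],[318,263],[250,262],[466,292]])
print(np.round(depth(c,b)))
s=cam('scene'); im=s['img'][150:260,290:410]; cv2.imwrite('pics/cab.png',cv2.resize(im,None,fx=5,fy=5,interpolation=cv2.INTER_CUBIC))
im=c['img'][230:310,150:310]; cv2.imwrite('pics/hk.png',cv2.resize(im,None,fx=5,fy=5,interpolation=cv2.INTER_CUBIC))
```

```text
blue [215.13306452 276.65725806] 248 ((456.8124084472656, 316.649658203125), (98.34993743896484, 21.78818130493164), 6.588606834411621) [[458.91630773 317.10160659  29.82985718]]
blue [183.12408759 296.97810219] 137 ((399.216064453125, 412.7439270019531), (73.33434295654297, 16.301074981689453), 56.062347412109375) [[402.12536562 416.5844563   19.98672831]]
cab ((684.0205688476562, -168.4329376220703), (131.0718536376953, 168.57325744628906), 88.31257629394531) 171.8095916252705 2640
[[ 568.  328.   -5.]
 [ 563.  330.   23.]
 [ 442.  480.   21.]
 [ 381.  397.   16.]
 [ 391.   75.   15.]
 [ 405.  178.   -2.]
 [ 559.  179.  221.]
 [ 574.   18.   -4.]
 [ 489.   14.    3.]
 [ 498.  218.   -2.]
 [ 391. -419.   15.]]
```

View pics/cab.png

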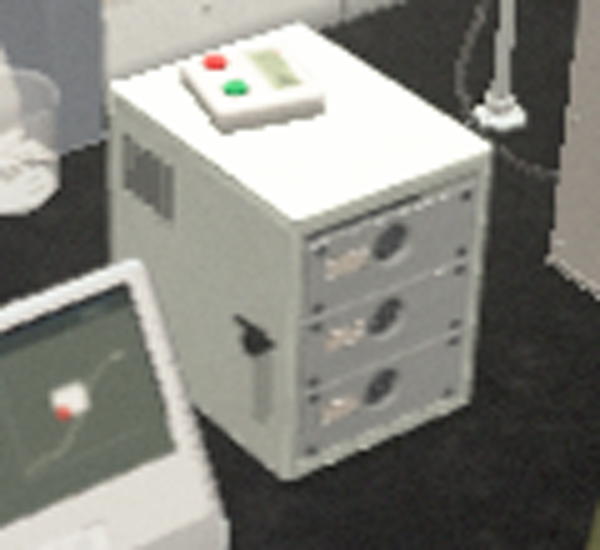

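View pics/hk.png

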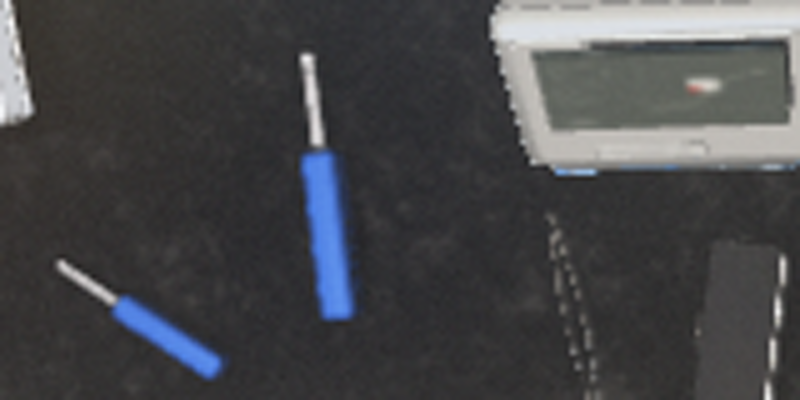

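Hook: the right one is 98 x 22 mm, centre (457,317), yaw 0.115. The left one is only about 73 mm long, so it is the look-alike. The cabinet centre is (684,-168) with yaw about -0.03, and the crop confirms the round hole in the middle front. I'll turn the tool and swing round the front.

Emit:
{"fn": "arm_command", "kwargs": {
  "plan": [
    [1,0,0,0,0.139],
    [1,0,0,0,0.139],
    [1,0,0,0,0.138],
    [1,0.017,-0.043,0,0],
    [1,0.017,-0.043,0,0],
    [1,0.017,-0.043,0,0],
    [1,0.017,-0.043,0,0],
    [1,0.017,-0.043,0,0],
    [1,0.017,-0.043,0,0],
    [1,0.017,-0.043,0,0],
    [1,0,-0.05,0,0],
    [1,0,-0.05,0,0],
    [1,0,-0.05,0,0],
    [1,0,-0.05,0,0],
    [1,0,-0.05,0,0],
    [1,0,-0.05,0,0]
  ],
  "newtons": 50
}}

```text
clock: 2.2
eef_pos: [341.0, 99.5, 205.6]
eef_rot: [-3.141, -0.001, -0.0]
wrist_force: [1.6, -1.1, -0.3]
finger_gap: 94.0
finger_force: 0.0
```

Emit:
{"fn": "arm_command", "kwargs": {
  "plan": [
    [1,0.02,-0.044,0,0],
    [1,0.02,-0.044,0,0],
    [1,0.03,-0.044,0,0],
    [1,0.03,-0.044,0,0],
    [1,0.041,-0.044,0,0],
    [1,0,0,0.03,-0.115],
    [1,0,0,0.03,0],
    [1,0,0,0,0]
  ]
}}

```text
clock: 3.2
eef_pos: [481.4, 317.3, 143.5]
eef_rot: [3.14, 0.004, 0.115]
wrist_force: [-0.5, 0.8, 0.2]
finger_gap: 94.3
finger_force: 0.0
```

Run:
```python
from h import *
print(manip.read_state()['eef_pos'],manip.read_state()['eef_rot'])
c=cam('wrist','w1.png'); print(c['eye'],c['orientation'])
hsv=cv2.cvtColor(c['img'],cv2.COLOR_BGR2HSV)
m=cv2.inRange(hsv,(100,120,90),(125,255,255))
n,l,st,ce=cv2.connectedComponentsWithStats(m)
for i in range(1,n):
    if st[i,4]>300:
        pts=np.argwhere(l==i)[:,::-1]
        D=depth(c,pts); k=abs(D[:,2]-30)<6
        print(ce[i],st[i],k.sum(),np.median(D[:,2]))
        if k.sum()>50: print(cv2.minAreaRect(plane(c,pts[k],30)[:,:2].astype(np.float32)))
```

```text
[481.40051846 317.31869552 143.46386464] [3.13990328 0.00397618 0.11466302]
[562.20260411 327.88860257 322.7557644 ] [ 2.85920635e+00 -2.24122506e-03 -1.45726766e+00]
[321.01188213 257.50142586] [ 311  205   21  104 2104] 2057 29.864161150054173
((458.1847839355469, 317.84588623046875), (97.73558044433594, 19.393123626708984), 6.477357387542725)
[198.00421053 283.66315789] [184 271  30  27 475] 0 21.36680547030238
```

View pics/w1.png

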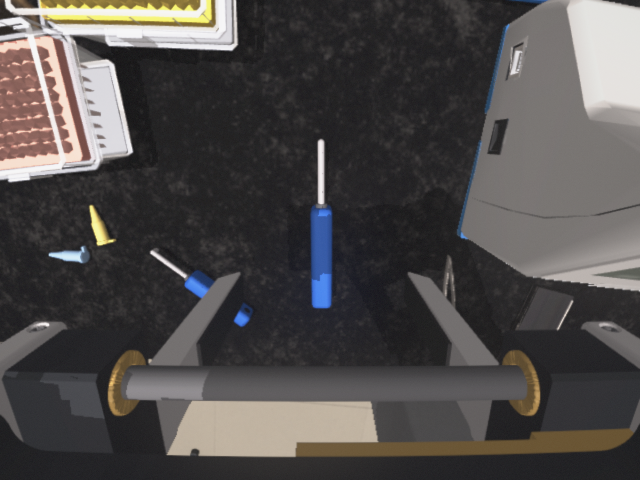

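The wrist view shows the handle at (321,257), centred between the fingers, with the tip end at (321,142). I'll correct by 2 to 3 mm, descend and grip.

Emit:
{"fn": "arm_command", "kwargs": {
  "plan": [
    [1,0.002,-0.003,0.04,0],
    [1,0,0,0.04,0],
    [1,0,0,0.035,0],
    [1,0,0,0.02,0],
    [1,0,0,0,0],
    [-1,0,0,0,0],
    [-1,0,0,0,0],
    [-1,0,0,0,0],
    [-1,0,0,0,0],
    [-1,0,0,0,0],
    [-1,0,0,0,0],
    [-1,0,0,0,0],
    [-1,0,0,0,0]
  ],
  "newtons": 55
}}

```text
clock: 4.88
eef_pos: [484.0, 321.0, 10.4]
eef_rot: [3.142, 0.0, 0.115]
wrist_force: [0.7, 0.8, -0.4]
finger_gap: 19.4
finger_force: 55.0
```

Emit:
{"fn": "arm_command", "kwargs": {
  "plan": [
    [-0.4,0,0,0,0],
    [-0.4,0,0,0,0],
    [-0.4,0,0,0.006,0],
    [-0.4,0,0,0,0],
    [-1,0,0,0,0],
    [-1,0,0,0,0],
    [-1,0,0,0,0],
    [-1,0,0,0,0],
    [-1,0,0,0,0]
  ],
  "newtons": 55
}}

```text
clock: 6.0
eef_pos: [483.9, 321.0, 4.4]
eef_rot: [3.142, 0.0, 0.115]
wrist_force: [-0.2, 0.1, -1.2]
finger_gap: 19.4
finger_force: 55.0
```

Emit:
{"fn": "arm_command", "kwargs": {
  "plan": [
    [-1,0,0,-0.03,0],
    [-1,0,0,-0.05,0],
    [-1,0,0,-0.055,0],
    [-1,-0.04,0,0,0],
    [-1,-0.046,0,0,0],
    [-1,-0.046,0,0,0.145],
    [-1,0.0015,0.03,0,0],
    [-1,0.0015,0.05,0,0],
    [-1,0.0015,0.05,0,0],
    [-1,0.0015,0.05,0,0],
    [-1,0.0015,0.05,0,0],
    [-1,0.0015,0.05,0,0],
    [-1,0.0015,0.05,0,0],
    [-1,0.0015,0.05,0,0],
    [-1,0.0015,0.05,0,0],
    [-1,0.0015,0.041,0,0],
    [-1,0,0,0,0],
    [-1,0,0,0,0]
  ]
}}

```text
clock: 8.25
eef_pos: [353.4, -164.9, 139.4]
eef_rot: [-3.141, 0.0, -0.031]
wrist_force: [-0.2, 0.4, -2.0]
finger_gap: 19.6
finger_force: 55.0
```

Run:
```python
from h import *
print(manip.read_state()['eef_pos'],manip.read_state()['eef_rot'])
c=cam('wrist','w2.png'); print(c['eye'],c['orientation'])
```

```text
[ 353.41570677 -164.94554062  139.35083973] [-3.14128332e+00  2.59755311e-04 -3.06094874e-02]
[ 434.09994199 -166.44315209  318.96488134] [ 2.86302574e+00 -2.45981981e-04 -1.60253008e+00]
```

View pics/w2.png

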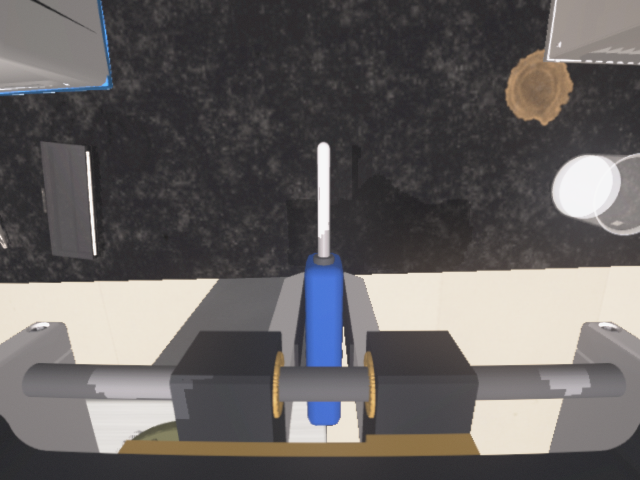

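The wrist view shows the hook straight in the jaws, tip at about (323,147). Next I'll measure the hole from the scene camera, and the tip from the wrist view.

Run:
```python
from h import *
w=cam('wrist'); tz=manip.read_state()['eef_pos'][2]-4.4+23
print('tip end (x110)',plane(w,[[323,143]],tz), 'shank root',plane(w,[[324,258]],tz))
s=cam('scene'); 
P=np.argwhere(np.ones((480,640)))[:,::-1]; W=depth(s,P); ok=s['z_map'].ravel()>0
a=-0.03; ex=np.array([np.cos(a),np.sin(a),0]); ey=np.array([-np.sin(a),np.cos(a),0])
C=np.array([684,-168.4,0]); L=np.c_[(W-C)@ex,(W-C)@ey,W[:,2]]
f=ok&(abs(L[:,0]+85)<12)&(abs(L[:,1])<55)&(L[:,2]>20)&(L[:,2]<160)
A=np.c_[L[f,1],L[f,2],np.ones(f.sum())]; k,*_=np.linalg.lstsq(A,L[f,0],rcond=None); r=L[f,0]-A@k
print('front plane',f.sum(),k,np.std(r), np.median(L[f,0]))
sd=ok&(abs(L[:,1]-65)<10)&(abs(L[:,0])<75)&(L[:,2]>60)&(L[:,2]<160)
A=np.c_[L[sd,0],L[sd,2],np.ones(sd.sum())]; k2,*_=np.linalg.lstsq(A,L[sd,1],rcond=None); print('side',sd.sum(),k2)
t=ok&(abs(L[:,2]-172)<10)&(abs(L[:,0])<80)&(abs(L[:,1])<60); print('topz',np.median(L[t,2]))
# hole: dark blob
g=cv2.cvtColor(s['img'],cv2.COLOR_BGR2GRAY); 
roi=g[195:235,355:380]; m=(roi<75).astype(np.uint8)
n,l,st,ce=cv2.connectedComponentsWithStats(m)
def onfront(uv,x0=-85):
    d=rays(s,uv)@s['R'].T; e=np.array(s['eye'])-C
    lam=(x0-e@ex)/(d@ex); q=e+d*lam[:,None]; return np.c_[q@ey,q[:,2]]
for i in range(1,n):
    if st[i,4]>8:
        pts=np.argwhere(l==i)[:,::-1]+[355,195]; q=onfront(pts); print(st[i],pts.mean(0),'mid',(q.min(0)+q.max(0))/2,'ext',np.ptp(q,axis=0))
im=s['img'][185:245,345:390]; cv2.imwrite('pics/hole.png',cv2.resize(im,None,fx=10,fy=10,interpolation=cv2.INTER_NEAREST))
```

```text
tip end (x110) [[ 434.96366778 -165.87476035  158.07909755]] shank root [[ 378.40334368 -164.61580453  158.07909755]]
front plane 1277 [-6.44413768e-03  7.15309471e-03 -8.73522452e+01] 1.8444508803784287 -86.78491541244463
side 995 [-8.32107655e-03 -3.23342145e-04  6.31897553e+01]
topz 171.86791544576226
```

View pics/hole.png

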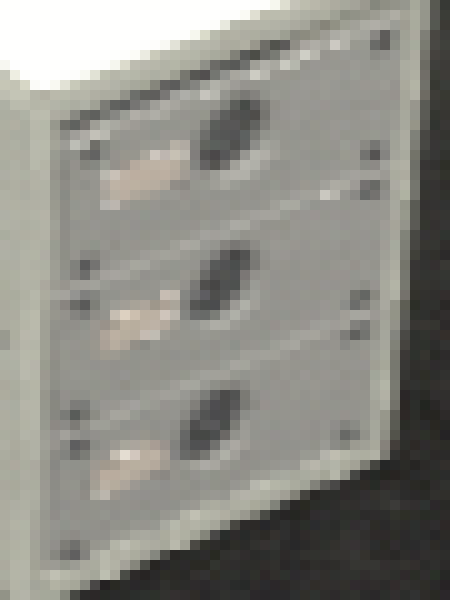

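The hole sits at about (367,213.5) in the scene image. I'll go to a pre-insertion pose about 25 mm off the face and check tip against hole in the same camera.

Emit:
{"fn": "arm_command", "kwargs": {
  "plan": [
    [-1,0.03,-0.0046,0.01,0],
    [-1,0.04,0,0.02,0],
    [-1,0.037,0,0.02,0],
    [-1,0.02,0,0.01,0],
    [-1,0.01,0,0.002,0],
    [-1,0,0,0,0],
    [-1,0,0,0,0]
  ]
}}

```text
clock: 9.28
eef_pos: [490.3, -164.8, 78.0]
eef_rot: [3.141, -0.001, -0.03]
wrist_force: [-0.2, 0.3, -1.1]
finger_gap: 19.4
finger_force: 55.0
```

Run:
```python
from h import *
print(manip.read_state()['eef_pos'],manip.read_state()['eef_rot'])
s=cam('scene'); w=cam('wrist')
a=-0.027; ex=np.array([np.cos(a),np.sin(a),0]); ey=np.array([-np.sin(a),np.cos(a),0]); F=np.array([598,-166.8,0])
d=rays(s,[[367.0,213.4],[367.4,213.7]])@s['R'].T; e=np.array(s['eye'])-F
q=e+d*(-(e@ex)/(d@ex))[:,None]; print('hole rel y,z',q@ey,q[:,2])
im=s['img'][175:265,310:430]; cv2.imwrite('pics/pre.png',cv2.resize(im,None,fx=6,fy=6,interpolation=cv2.INTER_NEAREST))
im=w['img'][60:280,220:420]; cv2.imwrite('pics/prew.png',cv2.resize(im,None,fx=2.5,fy=2.5))
a=cv2.resize(s['img'][175:265,310:430],(760,570),interpolation=cv2.INTER_NEAREST)
```

```text
[ 490.32658149 -164.77899632   78.02761033] [ 3.14132918e+00 -5.50771941e-04 -3.00765130e-02]
hole rel y,z [-0.7053276  -2.17201091] [86.19377943 84.67508342]
```

View pics/pre.png

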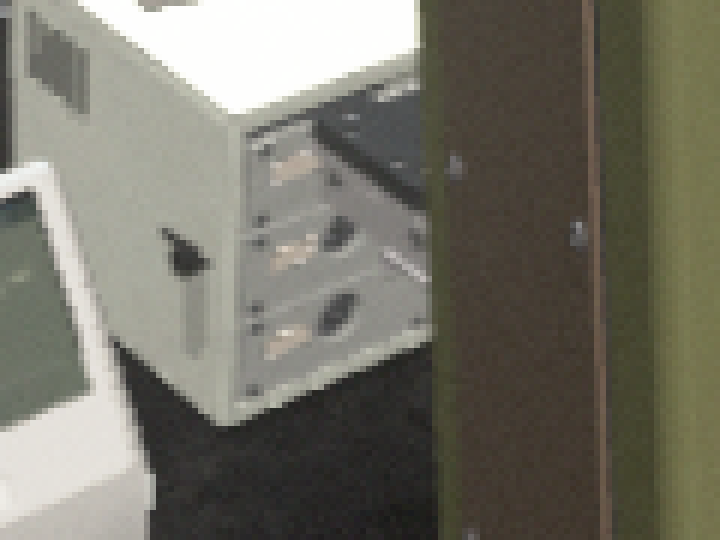

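The crop shows the shank's bar at crop (383–430, 250–278), just in front of the middle hole at (338,235). The wrist camera sees both the tip and the cabinet's top edges, so I'll get the relative offset there numerically.

Run:
```python
from h import *
w=cam('wrist'); tz=manip.read_state()['eef_pos']; print(tz,w['eye'])
P=np.argwhere(np.ones((480,640)))[:,::-1]; W=depth(w,P); ok=w['z_map'].ravel()>0
t=ok&(abs(W[:,2]-172)<5)&(W[:,0]>560); Q=plane(w,P[t],172); print(t.sum(),Q.min(0),Q.max(0),np.median(W[t,2]))
for x in (605,610,620,630,640):
    k=abs(Q[:,0]-x)<1.5; 
    if k.any(): print(x,Q[k,1].min(),Q[k,1].max())
for y in (-220,-200,-180,-160,-140,-120):
    k=abs(Q[:,1]-y)<1.5
    if k.any(): print('front at y',y,Q[k,0].min())
# tip: bright steel columns in rows around the shank
g=w['img'].astype(int); m=(g.min(2)>110)
sh=ok&(abs(W[:,2]-(tz[2]-4.4+21))<7)&(abs(W[:,1]+166)<15)&(W[:,0]>520)&(W[:,0]<596)
S=plane(w,P[sh],tz[2]-4.4+20); print(sh.sum(),S.min(0),S.max(0))
for x in range(530,580,8):
    k=abs(S[:,0]-x)<1
    if k.any(): print(x,S[k,1].min(),S[k,1].max())
```

```text
[ 490.41938793 -164.9718271    77.96191265] [ 570.88544102 -166.32542815  257.70375158]
16028 [ 595.21411407 -230.83974524  172.        ] [ 606.0985025  -102.29350793  172.        ] 171.65511115277008
605 -145.5648551753236 -102.33874112814722
front at y -220 595.215076912523
front at y -200 595.5800090917248
front at y -180 596.3977310674584
front at y -160 597.155297162428
front at y -140 597.728571175719
front at y -120 598.3489834618048
1303 [ 519.00559759 -169.02663834   93.56191265] [ 572.29255087 -161.96113423   93.56191265]
530 -167.94312483537885 -162.3080860592041
538 -168.16729875635096 -162.5888478572653
546 -168.38617491934306 -162.8804197311296
554 -168.6000587822402 -162.72847053489065
562 -168.82216149417474 -162.97490736965383
570 -169.02663834281256 -163.2668574619344
```

Tip centre line is at y≈-166.2 heading for -167, and the hole is at -166.6 to -167.8. The face is at x≈597 and the tip's front at 572, so advance about 40 mm.

Emit:
{"fn": "arm_command", "kwargs": {
  "plan": [
    [-1,0.01,0,0.001,0],
    [-1,0.01,0,0,0],
    [-1,0.005,0,0,0],
    [-1,0.004,0,0,0],
    [-1,0,0,0,0]
  ]
}}

```text
clock: 10.05
eef_pos: [519.8, -165.7, 76.3]
eef_rot: [-3.142, 0.0, -0.03]
wrist_force: [0.1, -0.0, -2.1]
finger_gap: 20.1
finger_force: 55.0
```

Emit:
{"fn": "arm_command", "kwargs": {
  "plan": [
    [-1,0.004,0,0,0],
    [-1,0.004,0,0,0],
    [-1,0.003,0,0,0],
    [-1,0,0,0,0]
  ]
}}

```text
clock: 10.55
eef_pos: [530.8, -166.1, 76.4]
eef_rot: [-3.142, -0.0, -0.03]
wrist_force: [0.5, 0.8, -1.0]
finger_gap: 19.9
finger_force: 55.0
```

No contact so far. Now lower 11 mm, then pull back gently.

Emit:
{"fn": "arm_command", "kwargs": {
  "plan": [
    [-1,0,0,0.004,0],
    [-1,0,0,0.004,0],
    [-1,0,0,0.003,0],
    [-1,0,0,0,0],
    [-1,-0.002,0,0,0],
    [-1,-0.002,0,0,0],
    [-1,-0.002,0,0,0],
    [-1,-0.002,0,0,0],
    [-1,-0.003,0,0,0],
    [-1,-0.003,0,0,0],
    [-1,-0.003,0,0,0]
  ]
}}

```text
clock: 11.92
eef_pos: [513.5, -165.6, 65.5]
eef_rot: [3.142, -0.0, -0.03]
wrist_force: [1.7, -0.1, -1.3]
finger_gap: 19.6
finger_force: 55.0
```

The pull reads 1.7 N, so it's hooked. Keep drawing.

Emit:
{"fn": "arm_command", "kwargs": {
  "plan": [
    [-1,-0.004,0,0,0],
    [-1,-0.004,0,0,0],
    [-1,-0.004,0,0,0],
    [-1,-0.004,0,0,0],
    [-1,-0.004,0,0,0],
    [-1,-0.004,0,0,0],
    [-1,-0.004,0,0,0],
    [-1,-0.004,0,0,0],
    [-1,-0.004,0,0,0],
    [-1,-0.004,0,0,0],
    [-1,-0.003,0,0,0],
    [-1,-0.003,0,0,0],
    [-1,-0.002,0,0,0],
    [-1,-0.002,0,0,0],
    [-1,0,0,0,0]
  ]
}}

```text
clock: 13.8
eef_pos: [463.5, -164.0, 65.4]
eef_rot: [-3.142, 0.0, -0.03]
wrist_force: [2.4, -0.1, -0.6]
finger_gap: 19.6
finger_force: 55.0
```

```bash
cat > tr.py <<'E'
from h import *
# how far out the tray is: the wrist view, front plate's top edge, z about 110
t=manip.read_state(); print(t['eef_pos'],t['wrist_force'],t['finger_gap'])
w=cam('wrist'); P=np.argwhere(np.ones((480,640)))[:,::-1]; W=depth(w,P); ok=w['z_map'].ravel()>0
k=ok&(abs(W[:,2]-110)<4)&(W[:,0]>440)&(W[:,0]<596)&(abs(abs(W[:,1]+166)-40)<12)
if k.any():
    x=W[k,0]; print('tray edge x',k.sum(),np.percentile(x,[2,50,98]),np.median(W[k,2]))
    a=W[k]; L=a[a[:,1]>-166]; Rr=a[a[:,1]<-166]; print(np.percentile(L[:,0],5) if len(L) else 0,np.percentile(Rr[:,0],5) if len(Rr) else 0)
E
python3 tr.py
```

```text
[ 463.53447501 -164.04288346   65.44802916] [ 2.36445863 -0.0725294  -0.62738993] 19.578478424011397
tray edge x 816 [533.68568813 537.3033396  540.80965767] 106.43785020475784
536.3265091312442 533.7758278070315
```

The tray is 62 mm out. Go in small steps now.

Emit:
{"fn": "arm_command", "kwargs": {
  "plan": [
    [-1,-0.002,0,0,0],
    [-1,-0.002,0,0,0],
    [-1,-0.002,0,0,0],
    [-1,-0.002,0,0,0],
    [-1,0,0,0,0]
  ]
}}

```text
clock: 14.48
eef_pos: [455.5, -163.8, 65.4]
eef_rot: [-3.142, 0.0, -0.03]
wrist_force: [0.9, 0.8, -0.8]
finger_gap: 19.1
finger_force: 55.0
```

Emit:
{"fn": "arm_command", "kwargs": {
  "plan": [
    [-1,-0.002,0,0,0],
    [-1,-0.002,0,0,0],
    [-1,0,0,0,0]
  ]
}}

```text
clock: 14.85
eef_pos: [451.5, -163.7, 65.4]
eef_rot: [-3.142, 0.0, -0.03]
wrist_force: [0.2, -0.5, -0.6]
finger_gap: 19.7
finger_force: 55.0
```

Emit:
{"fn": "arm_command", "kwargs": {
  "plan": [
    [-1,-0.002,0,0,0],
    [-1,-0.002,0,0,0],
    [-1,0,0,0,0]
  ]
}}

```text
clock: 15.22
eef_pos: [447.5, -163.6, 65.4]
eef_rot: [-3.142, 0.0, -0.03]
wrist_force: [1.4, 1.0, -1.1]
finger_gap: 19.4
finger_force: 55.0
```

```bash
python3 tr.py
```

```text
[ 447.50696266 -163.56565289   65.4445579 ] [ 1.36665383  1.04399511 -1.08388014] 19.41304119178689
tray edge x 803 [517.59705404 521.25095354 524.82104109] 106.47619800843236
520.3382291744398 517.711404836517
```

Still following (78 mm out).

Emit:
{"fn": "arm_command", "kwargs": {
  "plan": [
    [-1,-0.002,0,0,0],
    [-1,-0.002,0,0,0],
    [-1,0,0,0,0]
  ]
}}

```text
clock: 15.65
eef_pos: [443.5, -163.4, 65.5]
eef_rot: [-3.142, 0.0, -0.03]
wrist_force: [2.2, 1.2, -0.7]
finger_gap: 19.4
finger_force: 55.0
```

Emit:
{"fn": "arm_command", "kwargs": {
  "plan": [
    [-1,-0.002,0,0,0],
    [-1,-0.001,0,0,0],
    [-1,0,0,0,0]
  ]
}}

```text
clock: 16.02
eef_pos: [440.6, -163.3, 65.4]
eef_rot: [-3.142, 0.0, -0.03]
wrist_force: [1.4, 0.2, -0.9]
finger_gap: 19.8
finger_force: 55.0
```

Emit:
{"fn": "arm_command", "kwargs": {
  "plan": [
    [-1,-0.002,0,0,0],
    [-1,-0.001,0,0,0],
    [-1,0,0,0,0]
  ]
}}

```text
clock: 16.4
eef_pos: [437.6, -163.2, 65.4]
eef_rot: [-3.142, 0.0, -0.03]
wrist_force: [2.4, 0.2, -0.8]
finger_gap: 19.3
finger_force: 55.0
```

Now 88 mm out.

Emit:
{"fn": "arm_command", "kwargs": {
  "plan": [
    [-1,-0.002,0,0,0],
    [-1,-0.001,0,0,0],
    [-1,0,0,0,0]
  ]
}}

```text
clock: 16.77
eef_pos: [435.4, -163.2, 65.6]
eef_rot: [3.141, -0.002, -0.03]
wrist_force: [8.6, 0.5, -4.6]
finger_gap: 19.5
finger_force: 55.0
```

Emit:
{"fn": "arm_command", "kwargs": {
  "plan": [
    [-1,-0.001,0,0,0],
    [-1,-0.001,0,0,0],
    [-1,0,0,0,0]
  ]
}}

```text
clock: 17.15
eef_pos: [432.3, -163.0, 65.3]
eef_rot: [-3.141, 0.001, -0.03]
wrist_force: [-0.8, -0.7, -2.1]
finger_gap: 19.8
finger_force: 55.0
```

Emit:
{"fn": "arm_command", "kwargs": {
  "plan": [
    [-1,-0.001,0,0,0],
    [-1,-0.001,0,0,0],
    [-1,0,0,0,0]
  ]
}}

```text
clock: 17.52
eef_pos: [430.3, -163.0, 65.4]
eef_rot: [-3.141, 0.001, -0.03]
wrist_force: [-0.4, 0.4, -2.2]
finger_gap: 19.5
finger_force: 55.0
```

Emit:
{"fn": "arm_command", "kwargs": {
  "plan": [
    [-1,-0.001,0,0,0],
    [-1,-0.001,0,0,0],
    [-1,0,0,0,0]
  ]
}}

```text
clock: 17.9
eef_pos: [428.6, -163.0, 65.4]
eef_rot: [-3.142, 0.0, -0.03]
wrist_force: [1.0, -0.1, -0.9]
finger_gap: 19.4
finger_force: 55.0
```

```bash
python3 tr.py
```

```text
[ 428.57592342 -162.99531808   65.4370838 ] [ 0.95796906 -0.07277186 -0.90521799] 19.402012604052313
tray edge x 763 [497.88132294 501.3992997  505.15855807] 106.45915559024155
500.5421721939725 497.9373437501542
```

The tray has jumped about 1 mm ahead of the hook, so it's probably caught. I'll test by giving way 4 mm.

Emit:
{"fn": "arm_command", "kwargs": {
  "plan": [
    [-1,0.002,0,0,0],
    [-1,0.002,0,0,0],
    [-1,0,0,0,0],
    [-1,0,0,0,0]
  ]
}}

```text
clock: 18.45
eef_pos: [432.7, -163.1, 65.4]
eef_rot: [-3.142, 0.0, -0.03]
wrist_force: [0.0, 0.6, -1.6]
finger_gap: 19.5
finger_force: 55.0
```

```bash
python3 tr.py
```

```text
[ 432.6694832  -163.09728338   65.40906201] [ 0.02479902  0.6137773  -1.57633965] 19.54262793191084
tray edge x 700 [498.01310739 501.53057768 504.97628794] 106.46385375015343
500.5537503899331 498.1040346631611
```

Caught. Lift 11 mm, retract and check.

Emit:
{"fn": "arm_command", "kwargs": {
  "plan": [
    [-1,0,0,-0.004,0],
    [-1,0,0,-0.004,0],
    [-1,0,0,-0.003,0],
    [-1,0,0,0,0],
    [-1,-0.003,0,0,0],
    [-1,-0.004,0,0,0],
    [-1,-0.005,0,0,0],
    [-1,-0.006,0,0,0],
    [-1,-0.008,0,0,0],
    [-1,-0.01,0,0,0],
    [-1,-0.012,0,0,0],
    [-1,-0.014,0,0,0],
    [-1,0,0,0,0],
    [-1,0,0,0,0],
    [-1,0,0,0,0],
    [-1,0,0,0,0]
  ]
}}

```text
clock: 20.5
eef_pos: [370.9, -161.2, 76.4]
eef_rot: [-3.142, 0.0, -0.03]
wrist_force: [-0.3, -0.2, -2.3]
finger_gap: 19.7
finger_force: 55.0
```

```bash
python3 tr.py
python3 - <<'E'
from h import *
w=cam('wrist'); tz=manip.read_state()['eef_pos'][2]
P=np.argwhere(np.ones((480,640)))[:,::-1]; W=depth(w,P); ok=w['z_map'].ravel()>0
sh=ok&(abs(W[:,2]-(tz-4.4+21))<9)&(abs(W[:,1]+163)<15)&(W[:,0]>400)&(W[:,0]<470)
for x in range(405,460,10):
    k=sh&(abs(W[:,0]-x)<2)
    if k.any(): print(x,'shank top z',np.median(W[k,2]),'y',np.median(W[k,1]),'expect',tz-4.4+23)
b=W[ok&(W[:,0]<390)&(abs(W[:,2])<6)]; print('bench min x',b[:,0].min() if len(b) else None)
E
```

```text
[ 370.88605657 -161.20449874   76.38979932] [-0.32314257 -0.24820042 -2.26031895] 19.696512027399223
tray edge x 926 [497.46066951 501.15247257 504.75340475] 106.53087979733931
499.97885220466264 497.5401632626407
405 shank top z 94.8861273753352 y -161.42161316422838 expect 94.97062076155277
415 shank top z 94.87199854329218 y -161.5423532117225 expect 94.97062076155277
425 shank top z 95.0438834720298 y -162.05345905054543 expect 94.97062076155277
435 shank top z 94.86775086436184 y -161.96470727057888 expect 94.97062076155277
445 shank top z 94.71160358729 y -162.2279439768228 expect 94.97062076155277
bench min x 302.9847004702515
```

The tray stays out and the hook is level in the grip. Lay it down to the right of the tray.

Emit:
{"fn": "arm_command", "kwargs": {
  "plan": [
    [-1,0,0.03,0,0],
    [-1,0,0.04,0,0],
    [-1,0,0.04,0,0],
    [-1,0,0.02,0,0],
    [-1,0.03,0,0,0],
    [-1,0.03,0,0,0],
    [-1,0,0,0.03,0],
    [-1,0,0,0.025,0],
    [-1,0,0,0.01,0],
    [-1,0,0,0.004,0],
    [-1,0,0,0.002,0],
    [-1,0,0,0,0],
    [-1,0,0,0,0]
  ]
}}

```text
clock: 22.22
eef_pos: [427.0, -293.2, 5.9]
eef_rot: [3.141, -0.001, -0.03]
wrist_force: [0.9, 0.1, -0.7]
finger_gap: 19.6
finger_force: 55.0
```

Emit:
{"fn": "arm_command", "kwargs": {
  "plan": [
    [-1,0,0,0.001,0],
    [-1,0,0,0,0],
    [-0.3,0,0,0,0],
    [-0.3,0,0,0,0],
    [-0.3,0,0,0,0],
    [-0.3,0,0,0,0],
    [-0.3,0,0,-0.02,0],
    [-0.3,0,0,-0.04,0],
    [-0.3,0,0,-0.05,0],
    [-0.3,0,0,-0.05,0],
    [-0.3,0,0,0,0],
    [-0.3,0,0,0,0]
  ]
}}

```text
clock: 23.72
eef_pos: [426.5, -292.8, 163.6]
eef_rot: [-3.141, 0.001, -0.03]
wrist_force: [-0.1, 0.9, -0.3]
finger_gap: 32.8
finger_force: 0.0
```

Run:
```python
from h import *
print(manip.read_state()['eef_pos'])
w=cam('wrist','end.png')
hsv=cv2.cvtColor(w['img'],cv2.COLOR_BGR2HSV)
m=cv2.inRange(hsv,(100,120,60),(125,255,255))
p=np.argwhere(m)[:,::-1]; W=depth(w,p); k=(abs(W[:,1]+293)<40)&(abs(W[:,2]-30)<8)
print('handle top z',np.median(W[k,2]),cv2.minAreaRect(plane(w,p[k],30)[:,:2].astype(np.float32)))
```

```text
[ 426.46701547 -292.76317334  163.61829914]
handle top z 29.81880763987644 ((400.5932312011719, -291.4370422363281), (20.054386138916016, 98.4905776977539), 87.74795532226562)
```

View pics/end.png

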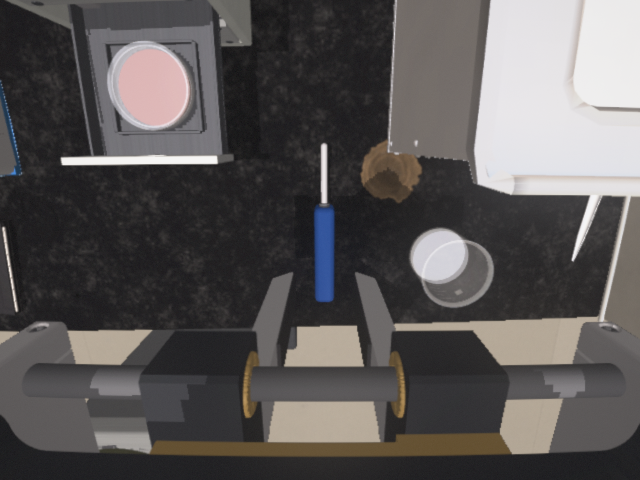

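The tray is open with its front at (147,159), and the dish lies in its well at (151,86). The hook stands upright on the bench at (324,255) with its handle top at z = 30 mm, and the beaker at (450,265) is undisturbed. Handing in.

```bash
python3 -c "
from cell import ticket
print(ticket.sign_off())"
```

```text
the job is handed in; nothing more can be done
None
```

The job is handed in (no verdict was shown): the middle tray is caught open about 98 mm out with the dish in its well, and the hook is back on the bench on the underside of its handle, to the right of the tray.

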